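Find the stamped slide case and send it over the dispatch line

TASK

One of the two grey slide cases has a green stamp on its underside. Without picking anything up, tip each case away from you onto its back with your fingertips so that its underside shows; only when both lie on their backs, push the stamped one, still lying, away from you until all of it is past the yellow line. Leave the other case lying where it fell and do not disturb the things around.

Things in the scene. Friction and masses are not known exactly. Their poses are not given: they have to be found in the camera images.
- case_a: one of two outwardly alike closed grey slide cases, 50 deep (x), 90 wide (y), 90 mm tall (z), about 0.3 kg, loose, upright at the start. Origin: centre of the underside; x points from front (blank card, faces the robot) to back, z to the lid. Pushed away from the robot high on its front it tips about its back lower edge without sliding, overbalances at 0.5 rad and falls on its back: x down, underside facing the robot
- case_a_centre (a point): centre of that case's volume: 45 mm above the bench upright, 25 mm when lying on its back
- case_a_heel_l (a point): left end (its +y) of that case's back lower edge, about which it tips; when it lies on its back this is the corner of the near end on the bench
- case_a_heel_r (a point): right end (its -y) of that case's back lower edge, 90 mm from heel_l
- case_b: one of two outwardly alike closed grey slide cases, 50 deep (x), 90 wide (y), 90 mm tall (z), about 0.3 kg, loose, upright at the start. Origin: centre of the underside; x points from front (blank card, faces the robot) to back, z to the lid. Pushed away from the robot high on its front it tips about its back lower edge without sliding, overbalances at 0.5 rad and falls on its back: x down, underside facing the robot
- case_b_centre (a point): centre of that case's volume: 45 mm above the bench upright, 25 mm when lying on its back
- case_b_heel_l (a point): left end (its +y) of that case's back lower edge, about which it tips; when it lies on its back this is the corner of the near end on the bench
- case_b_heel_r (a point): right end (its -y) of that case's back lower edge, 90 mm from heel_l
- stamp (a point): centre of the round green stamp, 42 mm across, at the centre of the underside of one of the two cases; it cannot be seen while that case stands. The other case's underside is plain white
- line: dispatch line: yellow tape, 16 mm wide and 345 mm long, flat on the bench behind both cases, running left to right. Origin at its middle; its x points across it, away from the robot, its y along it
- timer: white lab timer, 64x64x19 mm, loose, left of the work. Not to be disturbed; origin at its underside
- marker_b: red-capped marker pen, 135 mm long, 17 mm thick, lying in front of the cases. Not to be disturbed; origin at its underside
- syringe_pack_b: flat clear syringe pack, 90x36x16 mm, lying right of the cases. Not to be disturbed; origin at its underside
- dropper_bottle: brown dropper bottle, 33 mm wide, 102 mm tall, standing at the right. Not to be disturbed; origin at its underside
- petri_dish_0: petri dish, 59 mm wide, 15 mm tall, on the bench left of the cases. Not to be disturbed; origin at its underside
Mind the look-alikes: they are no part of the job. What is shaped like the case_b but brown is not meant.

How it is judged:
By the outcome, as a careful person would: the job done as asked, in the order asked, and still so for the second after the job is handed in, with the robot touching nothing.
It also fails if it takes over 58 s, if anything falls off the work surface, if the arm or the gripper's body presses on something with over 40 N, if the wrist force passes 120 N, or if a joint passes its speed limit or range.

ROBOT

A 7-joint arm with a two-finger parallel gripper is mounted at the origin on a cart in front of the work surface, level with it; the furniture and walls round the work are solid. World frame = base frame: x ahead of the robot, y to its left, z up, the work surface at z = 0. Lengths are in m, angles in rad, forces in N, time in s.
With the tool pointing down it reaches from about 0.4 to 0.925 m from the base axis. Payload 5.6 kg.
Tool frame: the origin (TCP) lies on the centre line of the jaws, within the pads' length; the fingertips stand 11 mm ahead of it and the grasp point (between the pads) lies 8 mm behind it (arm.tip_reach is the distance from the TCP to the fingertips, in m); z points along the fingers, y is the direction in which the jaws open and shut (so a half turn about z gives the same grasp; the last joint's range is limited). The gripper opens to 85 mm and grips with 20 to 120 N. Pads are 22 mm wide; open, the fingers measure 114 mm over their backs; the gripper's body (76 mm by 85 mm) begins 54 mm behind the grasp point. The pads swing forward as they close: fully open they stand 13 mm farther back than shut.
Start: joints at [1.107, 0.468, -0.012, 1.603, 0.006, 1.071, -0.056], TCP at [0.265, -0.593, 0.242] pointing down, gripper open.
Joint ranges: [-2.53, 2.53], [-0.31, 2.02], [-1.57, 1.55], [0.28, 2.44], [-1.29, 4.43], [0.15, 1.84], [-2.92, 2.92]. Speed limits (rad/s): [2.57, 2.57, 3.14, 3.14, 3.14, 3.14, 3.14].

INTERFACE

Orientations are given as a rotation vector (axis times angle).
In Python, from workcell import arm gives the robot as it stands. The module is installed in compiled form; this text tells all that it offers.
- The arm moves only by the shell command python3 -m pendant 'ROWS' [FORCE]. ROWS is JSON, a list of rows, each a list of 3 entries, a list of its own where there are three numbers: the shift along the tool's x, y, z in mm, then the turn about the tool's z in rad, then the gripper's target within -1 to 1 (shut at 1, half-way at 0, fully open at -1). A call has 1 to 20 rows; each row is the pose to reach, as a shift and turn from the pose commanded when the call began, along the tool's axes at that moment; what a row does not reach only later rows make up. A row lasts 1/8 s, in which the tool goes at most 62.5 mm and 10.7 degrees, less where a joint would pass 70% of its speed; a pose out of reach is approached as far as the arm can. A call with a gripper value outside its range is refused whole. The fingers move at their own pace and stop on an object; FORCE is the grip in N (left out, the last holds). Time passes only in rows, so rows that repeat a pose let the fingers close. It gives the time, the measured TCP pose, the force and the opening at its end, in the units of the state.
- arm.get_state(): the state, without advancing time (a new reading comes with each control period).
- arm.get_image(name): name is "side" or "top"; returns the picture (480x640x3 uint8, blue, green, red); there is no depth.
- arm.calibration(name): a dict with "vertical_fov" (degrees; the focal length in pixels is half the picture's height over the tangent of half this angle, whatever the lens; pixels are square), "cx", "cy" (the principal point, pixels), "camera_from_world" (4x4, takes a point from world to camera coordinates). Camera axes: x right, y down, z forward; pixel columns grow to the right and rows downward; lengths in m; the calibration is good to about 2 mm. A picture is of the moment at which its call begins. calibration takes no time and is no camera call.
- arm.finish_job(): hands the job in, once; it reports no verdict.
Trained networks look in the newest picture that a camera, given by its name, has taken for a name from the list of things; names that differ only in an ending like _2 or _b are one class to them, and where a whole thing is asked for, a point or a joint stands for the part that bears it (a point fixed in the world has none). Each returns a list of dicts, best first, with "conf" (0 to 1); they miss things now and then, are a little off and sometimes report something else, mostly with a low value. They report only what shows in the picture. A call takes as long as a camera call. They do not tell look-alikes from the thing itself.
- arm.search_frame(name, camera): "at" ([column, row] in pixels, amid what is visible of it).
- arm.outline_of(name, camera): "pixels" (480x640 bool, what is visible of it) and "at" ([column, row] in pixels, amid what is visible of it).
The state is a dict: "time": time; "qpos": joint angles; "dq": joint speeds; "tau": joint torques, N m; "eef_pos": TCP position; "tcp_rot": TCP orientation; "wrist_force": force on the tool from outside, world axes, zero at the start; "moment": the same for the moment, N m; "gripper_width": finger opening in m.
Only numpy, scipy, OpenCV 4.12 (cv2) and the standard library are available. Lean on these libraries where they do the work, as an engineer would, in place of code of your own. Each camera call takes 0.05 s, during which the arm holds its last target.

## Working session

There is one attempt and no reset: what is moved stays moved. The work goes in short steps, Python scripts to look and compute and a shell command to move; the robot and the scene stay as the last step left them, time stands still between calls to the robot, and variables do not carry over. Pictures are saved under pics/ and viewed, and the job is handed in when it is done.

```bash
mkdir -p pics; cat > h.py <<'E'
import numpy as np, cv2
from workcell import arm
def pix2plane(cam,uv,z):
    c=arm.calibration(cam); T=np.array(c["camera_from_world"]); f=240/np.tan(np.radians(c["vertical_fov"])/2)
    d=np.array([(uv[0]-c["cx"])/f,(uv[1]-c["cy"])/f,1.]); R=T[:3,:3]; o=-R.T@T[:3,3]; d=R.T@d
    return o+d*(z-o[2])/d[2]
def proj(cam,p):
    c=arm.calibration(cam); T=np.array(c["camera_from_world"]); f=240/np.tan(np.radians(c["vertical_fov"])/2)
    q=T[:3,:3]@np.array(p)+T[:3,3]; return np.array([c["cx"]+f*q[0]/q[2],c["cy"]+f*q[1]/q[2]])
E
python3 - <<'E'
from h import *
for n in("top","side"):
    cv2.imwrite(f"pics/{n}0.png",arm.get_image(n)); c=arm.calibration(n); print(n,c["vertical_fov"],c["cx"],c["cy"]);T=np.array(c["camera_from_world"]);print(np.round(-T[:3,:3].T@T[:3,3],3)); print(T.round(3))
s=arm.get_state(); print(s["time"],s["eef_pos"],s["tcp_rot"],s["wrist_force"],s["gripper_width"],arm.tip_reach)
E
```

```text
top 49.38093614094022 316.8920900991676 240.11801436864394
[0.396 0.044 1.161]
[[ 0.017 -1.    -0.021  0.062]
 [-0.996 -0.015 -0.087  0.496]
 [ 0.087  0.023 -0.996  1.121]
 [ 0.     0.     0.     1.   ]]
side 47.83236910761569 318.4078039698641 237.05705056758902
[ 0.252 -1.164  0.579]
[[ 0.982 -0.186 -0.023 -0.451]
 [-0.092 -0.369 -0.925  0.129]
 [ 0.164  0.91  -0.38   1.238]
 [ 0.     0.     0.     1.   ]]
0.1 [ 0.26524151 -0.59287504  0.24141834] [-3.07080005e+00 -6.55699191e-01  7.41663878e-04] [0.84882569 0.79788073 0.83003124] 0.08535053463830283 0.011
```

View pics/top0.png

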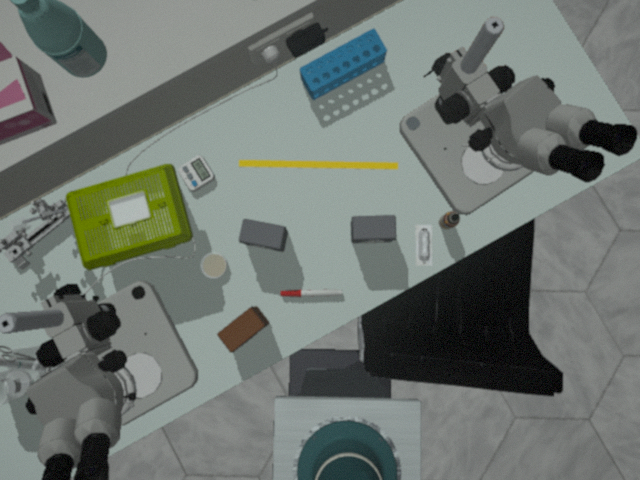

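View pics/side0.png

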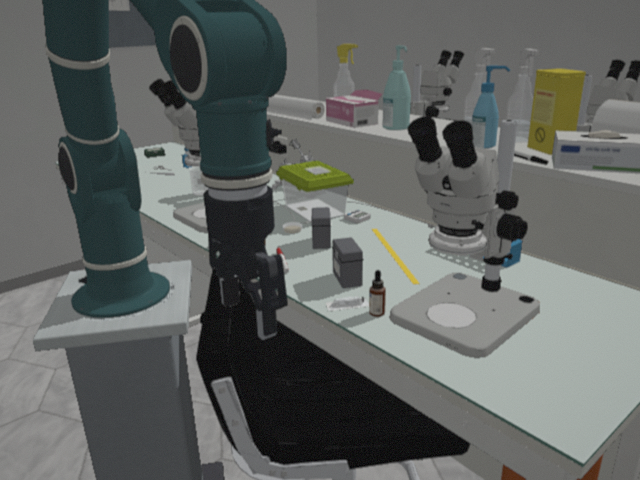

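```bash
python3 - <<'E'
from h import *
im=arm.get_image("top")
for n in("case_a","line","timer","marker_b","syringe_pack_b","dropper_bottle","petri_dish_0"):
    for d in arm.outline_of(n,"top"):
        m=d["pixels"].astype(np.uint8); 
        r=cv2.minAreaRect(cv2.findNonZero(m)); b=cv2.boxPoints(r)
        print(n,round(d["conf"],2),np.round(d["at"]),m.sum())
        z={"case_a":.09,"line":0,"dropper_bottle":.1}.get(n,.016)
        print("  ",[tuple(pix2plane("top",p,z)[:2].round(3)) for p in b])
cv2.imwrite("pics/c0.png",cv2.resize(im[140:360,180:480],None,fx=2.6,fy=2.6,interpolation=cv2.INTER_CUBIC))
E
```

```text
case_a 0.93 [262. 232.] 1235
   [(np.float64(0.478), np.float64(0.233)), (np.float64(0.533), np.float64(0.226)), (np.float64(0.518), np.float64(0.127)), (np.float64(0.463), np.float64(0.135))]
case_a 0.62 [372. 228.] 1206
   [(np.float64(0.54), np.float64(0.002)), (np.float64(0.544), np.float64(-0.091)), (np.float64(0.488), np.float64(-0.093)), (np.float64(0.484), np.float64(-0.0))]
case_a 0.61 [243. 328.] 1207
   [(np.float64(0.293), np.float64(0.273)), (np.float64(0.358), np.float64(0.194)), (np.float64(0.319), np.float64(0.161)), (np.float64(0.254), np.float64(0.239))]
line 0.83 [324. 161.] 1132
   [(np.float64(0.659), np.float64(0.25)), (np.float64(0.678), np.float64(0.25)), (np.float64(0.678), np.float64(-0.107)), (np.float64(0.659), np.float64(-0.107))]
line 0.45 [372. 230.] 1204
   [(np.float64(0.552), np.float64(-0.002)), (np.float64(0.556), np.float64(-0.103)), (np.float64(0.495), np.float64(-0.105)), (np.float64(0.491), np.float64(-0.004))]
line 0.21 [264. 235.] 1154
   [(np.float64(0.486), np.float64(0.248)), (np.float64(0.544), np.float64(0.239)), (np.float64(0.526), np.f
[... 349 characters left out ...]
 np.float64(-0.18)), (np.float64(0.445), np.float64(-0.183)), (np.float64(0.443), np.float64(-0.147))]
dropper_bottle 0.69 [375. 225.] 1224
   [(np.float64(0.538), np.float64(0.002)), (np.float64(0.543), np.float64(-0.09)), (np.float64(0.486), np.float64(-0.092)), (np.float64(0.482), np.float64(-0.0))]
dropper_bottle 0.67 [447. 220.] 282
   [(np.float64(0.549), np.float64(-0.18)), (np.float64(0.55), np.float64(-0.218)), (np.float64(0.515), np.float64(-0.218)), (np.float64(0.515), np.float64(-0.18))]
petri_dish_0 0.8 [213. 265.] 571
   [(np.float64(0.463), np.float64(0.328)), (np.float64(0.464), np.float64(0.27)), (np.float64(0.409), np.float64(0.268)), (np.float64(0.408), np.float64(0.326))]
```

View pics/c0.png

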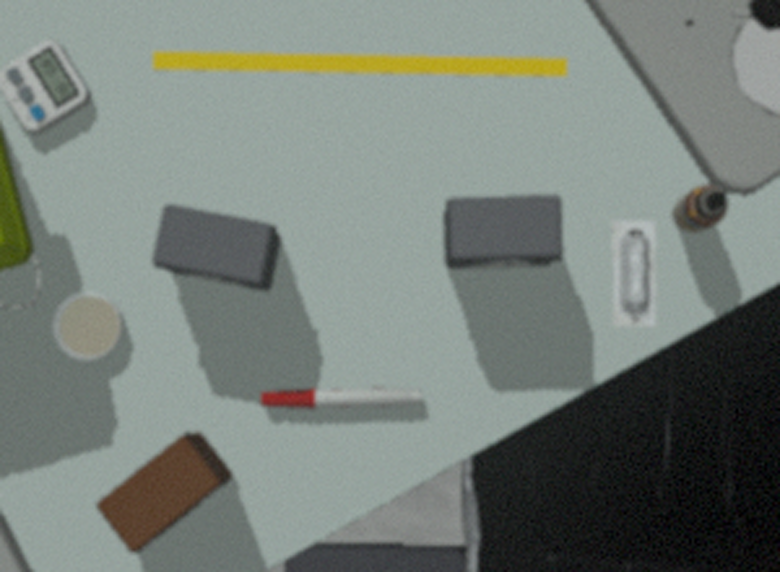

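Candidates: grey at (262,232) on the left, grey at (372,228) on the right, and a brown look-alike at (243,328). The crop confirms the first two are grey and upright, so I reject the brown one. Next I'll refine the corners and work out the tool axes.

```bash
cat >> h.py <<'E'
from scipy.spatial.transform import Rotation as Ro
def go(xyz,yaw):
    """shift in tool axes(mm) and turn about tool z so tool y lies at world angle yaw+90deg (mod pi)"""
    s=arm.get_state(); R=Ro.from_rotvec(s["tcp_rot"]).as_matrix()
    d=R.T@(np.array(xyz)-s["eef_pos"])*1000
    t=R.T@np.array([-np.sin(yaw),np.cos(yaw),0]); a=np.arctan2(-t[0],t[1]); a=(a+np.pi/2)%np.pi-np.pi/2
    print("shift",d.round(1),"turn",round(a,3),"axes x",R[:,0].round(3),"y",R[:,1].round(3),"z",R[:,2].round(3),"q7",round(s["qpos"][6],2))
E
python3 - <<'E'
from h import *
for nm,c in(("L",[(167,207),(277,226),(268,287),(155,265)]),("R",[(447,200),(560,196),(561,258),(449,262)])):
    P=np.array([pix2plane("top",(u/2.6+180,v/2.6+140),.09)[:2] for u,v in c]); print(nm,P.round(3).tolist(),"c",P.mean(0).round(3))
    print([round(np.linalg.norm(P[i]-P[(i+1)%4]),3) for i in range(4)])
    d=P[0]-P[1]+P[3]-P[2]; yaw=np.arctan2(-d[0],d[1]); print("yaw",yaw.round(3))
    x=np.array([np.cos(yaw),np.sin(yaw)]); C=P.mean(0); print("front",(C-.025*x).round(3),"heel",(C+.025*x).round(3))
    for z in(0,.09): print([proj("side",[*p,z]).round().tolist() for p in P])
for q in((400,120),(404,130),(440,185),(465,213),(345,120),(320,125),(303,95)): print(q,pix2plane("top",q,0.01)[:2].round(3))
go([.44,-.045,.24],0)
im=arm.get_image("side");cv2.imwrite("pics/s1.png",cv2.resize(im[180:340,270:470],None,fx=4,fy=3.7))
E
```

```text
L [[0.53, 0.22], [0.516, 0.132], [0.467, 0.138], [0.483, 0.228]] c [0.499 0.179]
[np.float64(0.089), np.float64(0.049), np.float64(0.092), np.float64(0.047)]
yaw -0.167
front [0.474 0.183] heel [0.523 0.175]
[[328.0, 237.0], [330.0, 249.0], [312.0, 250.0], [312.0, 237.0]]
[[328.0, 206.0], [330.0, 218.0], [311.0, 219.0], [311.0, 207.0]]
R [[0.538, -0.003], [0.543, -0.092], [0.493, -0.093], [0.489, -0.005]] c [ 0.516 -0.049]
[np.float64(0.09), np.float64(0.049), np.float64(0.088), np.float64(0.049)]
yaw 0.05
front [ 0.491 -0.05 ] heel [ 0.541 -0.047]
[[350.0, 270.0], [362.0, 286.0], [341.0, 289.0], [331.0, 272.0]]
[[350.0, 236.0], [362.0, 250.0], [341.0, 253.0], [330.0, 238.0]]
(400, 120) [ 0.77  -0.112]
(404, 130) [ 0.747 -0.121]
(440, 185) [ 0.623 -0.201]
(465, 213) [ 0.561 -0.256]
(345, 120) [0.769 0.011]
(320, 125) [0.757 0.068]
(303, 95) [0.826 0.107]
shift [ 383.3 -429.2    2.3] turn 0.421 axes x [ 0.913  0.408 -0.   ] y [ 0.408 -0.913 -0.   ] z [-0.  0. -1.] q7 -0.06
```

View pics/s1.png

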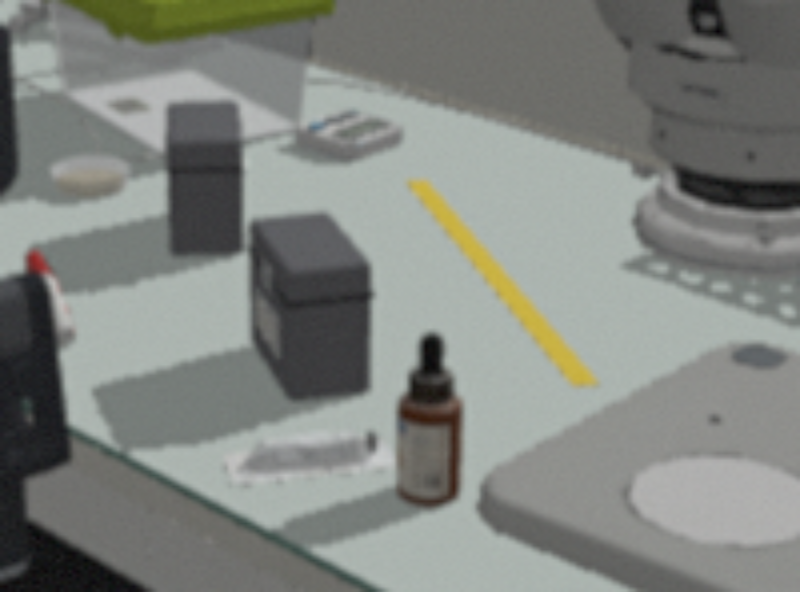

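```bash
python3 -m pendant '[[[60,-66,0],0.1,0],[[120,-132,0],0.2,0],[[165,-182,0],0.3,0],[[210,-232,0],0.371,0],[[255,-282,0],0.371,0],[[300,-332,0],0.371,0],[[345,-382,0],0.371,0],[[381,-422,0],0.371,0],[[381,-422,0],0.371,0],[[381,-422,0],0.371,0]]'
python3 - <<'E'
from h import *
s=arm.get_state();print(s["time"],s["eef_pos"],s["gripper_width"],s["wrist_force"])
go([.441,-.052,.078],.05)
cv2.imwrite("pics/t2.png",arm.get_image("top"));cv2.imwrite("pics/s2.png",arm.get_image("side"))
E
```

```text
time: 1.8
eef_pos: [0.4419, -0.0481, 0.2428]
tcp_rot: [-3.139, -0.091, -0.002]
wrist_force: [-0.1, -0.3, -1.4]
gripper_width: 0.0426
1.8 [ 0.44193718 -0.04808307  0.24276667] 0.04261737135714938 [-0.10875099 -0.31035238 -1.38372298]
shift [ -1.4   4.  164.8] turn 0.008 axes x [0.998 0.058 0.002] y [ 0.058 -0.998 -0.001] z [ 0.001  0.001 -1.   ] q7 -1.53
```

View pics/s2.png

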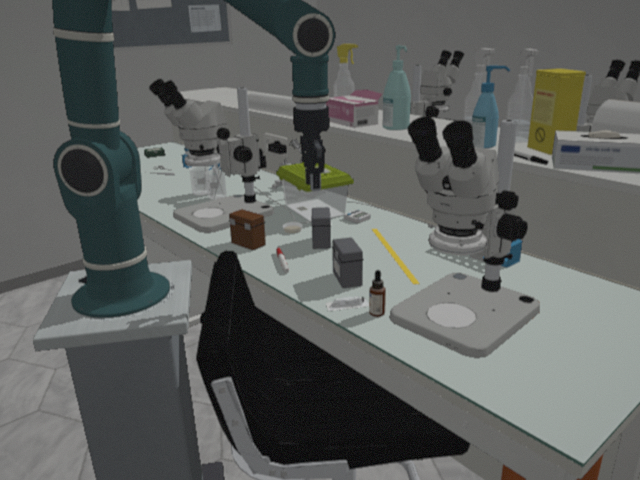

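View pics/t2.png

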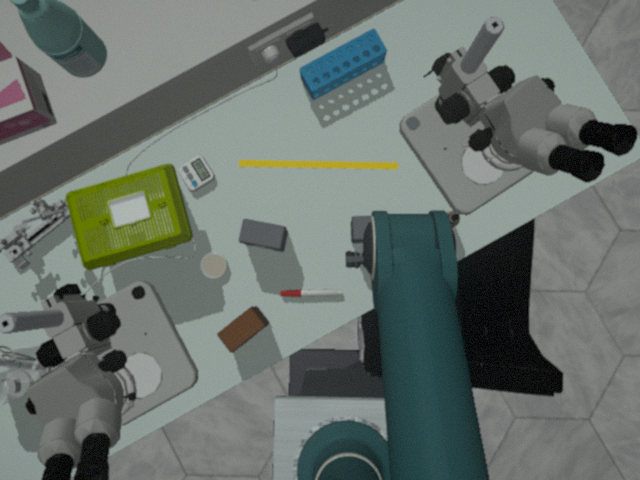

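```bash
python3 -m pendant '[[[0,4,60],0,0],[[0,4,120],0,0],[[0,4,165],0,0],[[0,4,165],0,0],[[0,4,165],0,0]]'; python3 -m pendant '[[[15,0,0],0,0],[[25,0,0],0,0],[[30,0,0],0,0],[[35,0,0],0,0],[[40,0,0],0,0],[[45,0,0],0,0],[[50,0,0],0,0],[[50,0,0],0,0]]'
python3 - <<'E'
from h import *
cv2.imwrite("pics/s3.png",cv2.resize(arm.get_image("side")[180:340,270:470],None,fx=4,fy=3.7))
E
```

```text
time: 2.52
eef_pos: [0.442, -0.0576, 0.0785]
tcp_rot: [3.14, 0.075, 0.003]
wrist_force: [0.5, 0.6, 1.3]
gripper_width: 0.0428
time: 3.52
eef_pos: [0.4915, -0.054, 0.0772]
tcp_rot: [-3.141, -0.078, -0.001]
wrist_force: [-0.9, -0.4, -0.0]
gripper_width: 0.0425
```

View pics/s3.png

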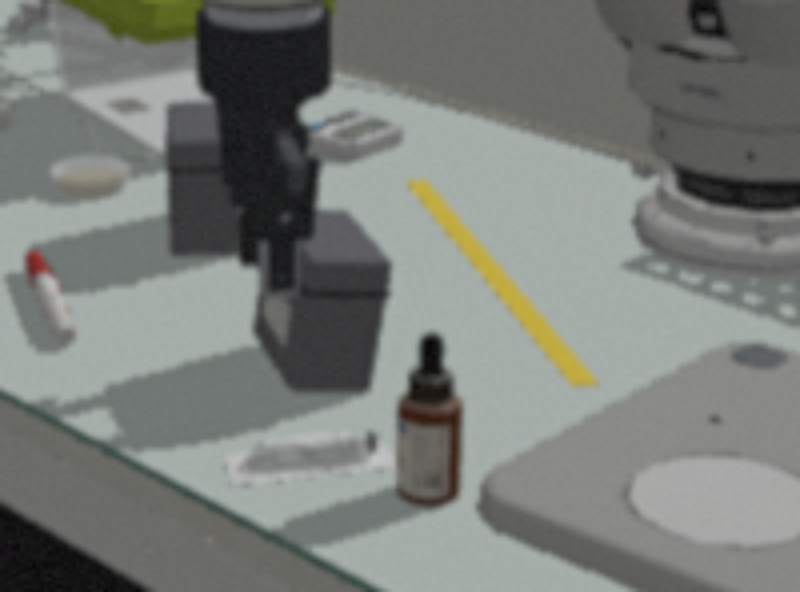

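The side view shows the right case tilting cleanly about its heel, at about (330,385) in the crop. I'll keep pushing past overbalance.

```bash
python3 -m pendant '[[[5,0,0],0,0],[[10,0,0],0,0],[[15,0,0],0,0],[[20,0,0],0,0],[[24,0,0],0,0],[[28,0,0],0,0],[[28,0,0],0,0],[[28,0,0],0,0],[[28,0,0],0,0]]'
python3 - <<'E'
from h import *
cv2.imwrite("pics/s4.png",cv2.resize(arm.get_image("side")[180:340,270:470],None,fx=4,fy=3.7))
E
```

```text
time: 4.7
eef_pos: [0.5188, -0.0527, 0.0772]
tcp_rot: [3.141, 0.078, -0.0]
wrist_force: [-0.3, 0.5, 0.2]
gripper_width: 0.0427
```

View pics/s4.png

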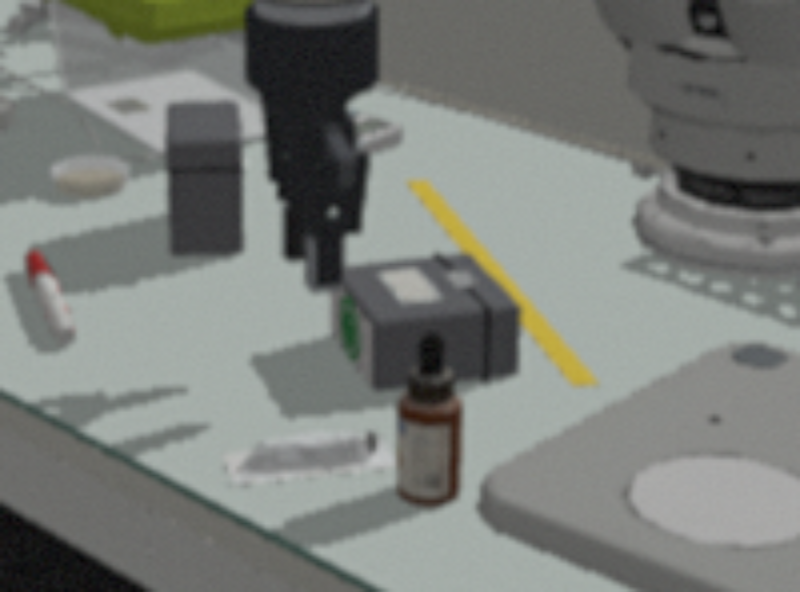

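The right case is on its back and its green stamp shows at (348,325) in the crop. Next is the left case.

```bash
python3 -c "
from h import *
go([.425,.191,.16],-.167); go([.425,.191,.078],-.167)"
```

```text
shift [ -81.6 -248.   -82.7] turn 0.217 axes x [ 0.999  0.05  -0.   ] y [ 0.05  -0.999  0.   ] z [-0. -0. -1.] q7 -1.67
shift [ -81.6 -248.    -0.7] turn 0.217 axes x [ 0.999  0.05  -0.   ] y [ 0.05  -0.999  0.   ] z [-0. -0. -1.] q7 -1.67
```

```bash
python3 -m pendant '[[[-20,0,-50],0,0],[[-60,-10,-80],0.05,0],[[-82,-60,-83],0.15,0],[[-82,-110,-83],0.217,0],[[-82,-160,-83],0.217,0],[[-82,-210,-83],0.217,0],[[-82,-248,-83],0.217,0],[[-82,-248,-83],0.217,0],[[-82,-248,-40],0.217,0],[[-82,-248,-1],0.217,0],[[-82,-248,-1],0.217,0],[[-82,-248,-1],0.217,0]]'
python3 - <<'E'
from h import *
cv2.imwrite("pics/s5.png",cv2.resize(arm.get_image("side")[180:340,270:470],None,fx=4,fy=3.7))
im=arm.get_image("top");cv2.imwrite("pics/t5.png",cv2.resize(im[60:360,160:480],None,fx=2,fy=2))
go([.474,.183,.078],-.167)
E
```

```text
time: 6.25
eef_pos: [0.4255, 0.1908, 0.0792]
tcp_rot: [-3.13, 0.264, -0.002]
wrist_force: [0.1, 0.5, -0.2]
gripper_width: 0.0427
shift [48.7  0.   1.9] turn -0.001 axes x [ 0.986 -0.167  0.003] y [-0.167 -0.986 -0.001] z [ 0.003  0.001 -1.   ] q7 -2.47
```

View pics/s5.png

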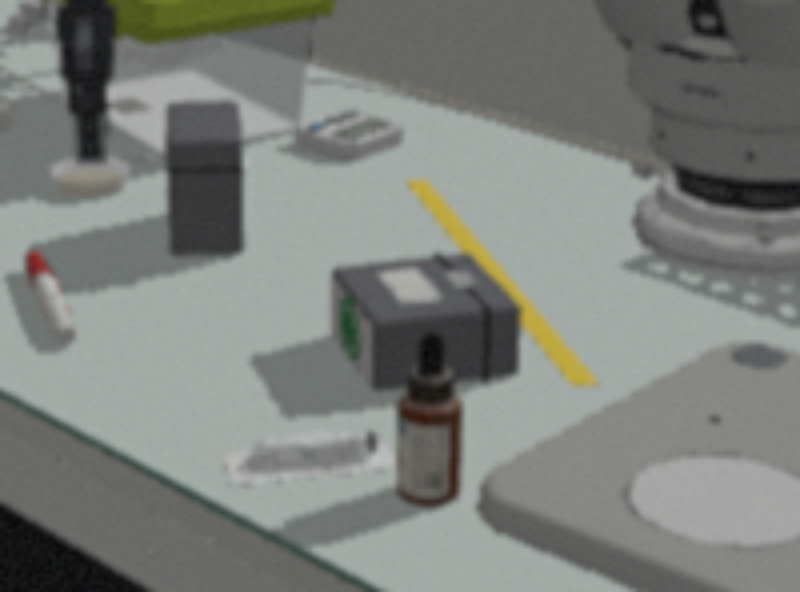

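View pics/t5.png

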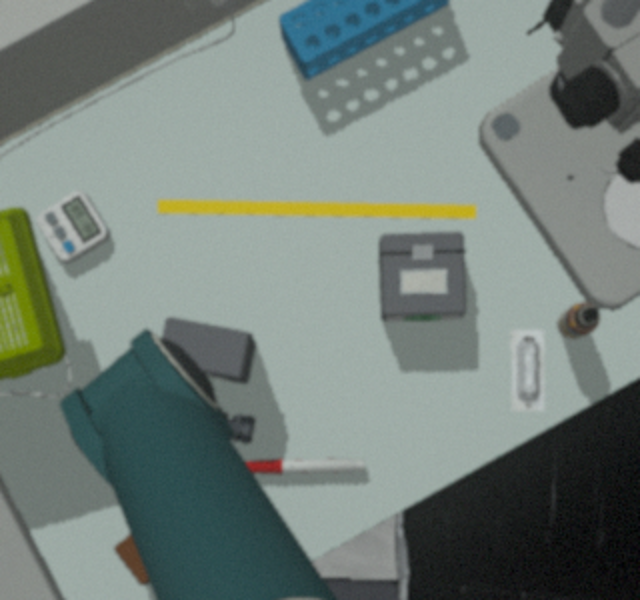

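```bash
python3 -m pendant '[[[15,0,0],0,0],[[25,0,0],0,0],[[30,0,0],0,0],[[35,0,0],0,0],[[40,0,0],0,0],[[45,0,0],0,0],[[50,0,0],0,0],[[55,0,0],0,0],[[60,0,0],0,0],[[65,0,0],0,0],[[70,0,0],0,0],[[74,0,0],0,0],[[78,0,0],0,0],[[78,0,0],0,0],[[78,0,0],0,0],[[78,0,0],0,0]]'
python3 - <<'E'
from h import *
cv2.imwrite("pics/s6.png",cv2.resize(arm.get_image("side")[180:340,270:470],None,fx=4,fy=3.7))
E
```

```text
time: 8.35
eef_pos: [0.5015, 0.1781, 0.0782]
tcp_rot: [3.131, -0.262, -0.0]
wrist_force: [-0.3, 0.6, -0.1]
gripper_width: 0.0428
```

View pics/s6.png

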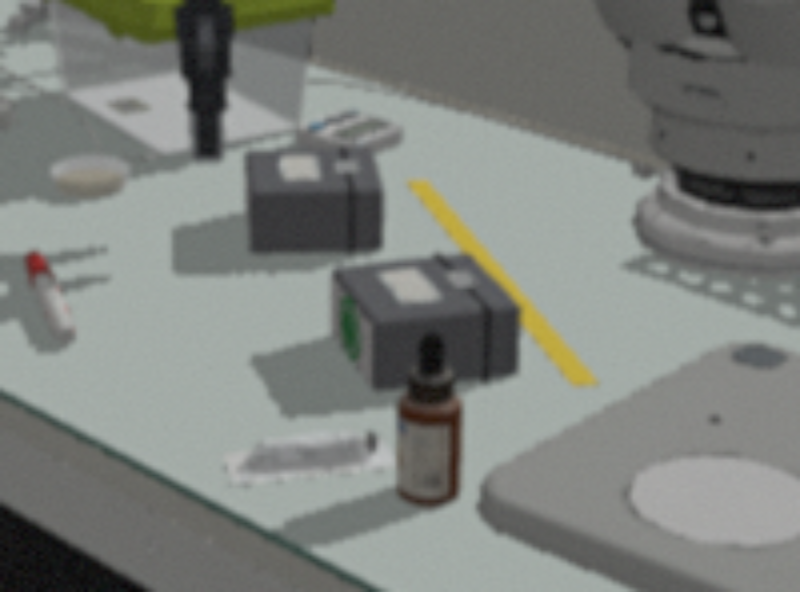

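Both cases are now on their backs. Next I'll retract above the bench, measure the stamped case as it lies, and plan the push.

```bash
python3 - <<'E'
from h import *
P=np.array([pix2plane("top",(u/2+160,v/2+60),.05)[:2] for u,v in[(380,235),(464,233),(466,316),(382,317)]])
print(P.round(3).tolist(),P.mean(0).round(3)); d=P[0]-P[1]+P[3]-P[2]; yaw=np.arctan2(-d[0],d[1]);print("yaw",yaw.round(3))
print([round(np.linalg.norm(P[i]-P[(i+1)%4]),3) for i in range(4)])
h=P[2:].mean(0);print("near end",h.round(3))
L=np.array([pix2plane("top",(u/2+160,v/2+60),0)[:2] for u,v in[(160,200),(475,206),(475,218),(160,214)]]);print("line",L.round(3).tolist())
for u,v in[(330,133),(467,58),(310,78),(480,140),(490,155)]: print((u,v),pix2plane("top",(u/2+160,v/2+60),0)[:2].round(3),pix2plane("top",(u/2+160,v/2+60),0.06)[:2].round(3))
x=np.array([np.cos(yaw),np.sin(yaw)])
go([*(h-.05*x),.13],yaw);go([*(h-.05*x),.035],yaw)
E
```

```text
[[0.629, 0.0], [0.632, -0.09], [0.542, -0.093], [0.54, -0.003]] [ 0.586 -0.046]
yaw 0.031
[np.float64(0.09), np.float64(0.09), np.float64(0.09), np.float64(0.089)]
near end [ 0.541 -0.048]
line [[0.677, 0.248], [0.674, -0.108], [0.66, -0.108], [0.661, 0.248]]
(330, 133) [0.757 0.056] [0.738 0.056]
(467, 58) [ 0.846 -0.099] [ 0.823 -0.091]
(310, 78) [0.821 0.08 ] [0.799 0.078]
(480, 140) [ 0.75  -0.114] [ 0.732 -0.106]
(490, 155) [ 0.733 -0.125] [ 0.716 -0.116]
shift [ 27.7 225.8 -51.7] turn -0.198 axes x [ 0.986 -0.166 -0.   ] y [-0.166 -0.986  0.   ] z [-0. -0. -1.] q7 -2.37
shift [ 27.7 225.8  43.3] turn -0.198 axes x [ 0.986 -0.166 -0.   ] y [-0.166 -0.986  0.   ] z [-0. -0. -1.] q7 -2.37
```

```bash
python3 -m pendant '[[[-20,10,-40],0,0],[[-20,40,-52],-0.1,0],[[0,90,-52],-0.198,0],[[10,140,-52],-0.198,0],[[20,190,-52],-0.198,0],[[28,226,-52],-0.198,0],[[28,226,-52],-0.198,0],[[28,226,0],-0.198,0],[[28,226,30],-0.198,0],[[28,226,43],-0.198,0],[[28,226,43],-0.198,0],[[28,226,43],-0.198,0]]'
python3 - <<'E'
from h import *
cv2.imwrite("pics/s7.png",cv2.resize(arm.get_image("side")[180:340,270:470],None,fx=4,fy=3.7))
go([.541-.011,-.048,.035],.031);go([.68,-.044,.035],.031)
E
```

```text
time: 9.9
eef_pos: [0.4926, -0.0492, 0.0363]
tcp_rot: [3.141, 0.049, 0.003]
wrist_force: [0.7, 0.3, 0.5]
gripper_width: 0.0424
shift [37.3 -0.2  1.6] turn 0.0 axes x [1.    0.031 0.002] y [ 0.031 -1.     0.   ] z [ 0.002 -0.    -1.   ] q7 -1.78
shift [187.4   0.5   1.9] turn 0.0 axes x [1.    0.031 0.002] y [ 0.031 -1.     0.   ] z [ 0.002 -0.    -1.   ] q7 -1.78
```

View pics/s7.png

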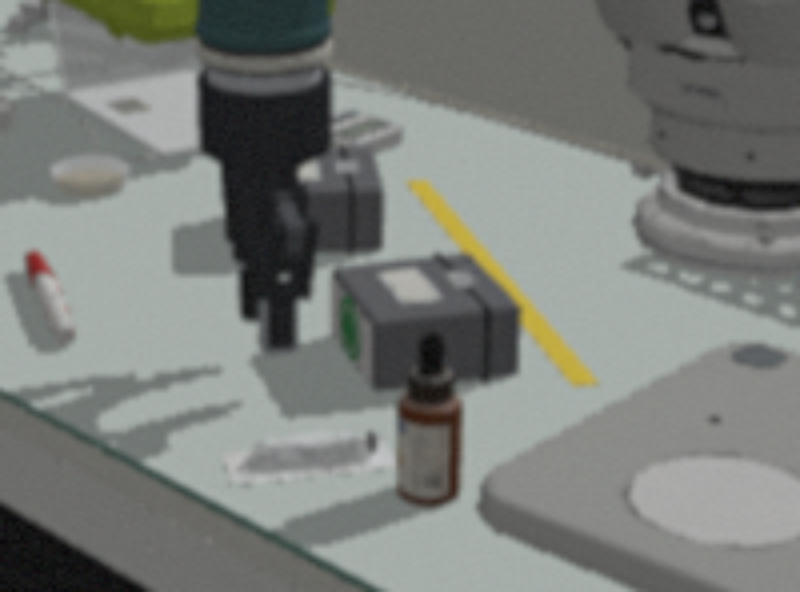

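```bash
python3 -m pendant '[[[15,0,0],0,0],[[28,0,0],0,0],[[34,0,0],0,0],[[40,0,0],0,0],[[46,0,0],0,0],[[52,0,0],0,0],[[58,0,0],0,0],[[64,0,0],0,0],[[70,0,0],0,0],[[77,0,0],0,0],[[84,0,0],0,0],[[91,0,0],0,0],[[98,0,0],0,0],[[105,0,0],0,0],[[110,0,0],0,0],[[110,0,0],0,0]]'
python3 - <<'E'
from h import *
im=arm.get_image("top");cv2.imwrite("pics/t8.png",cv2.resize(im[60:360,160:480],None,fx=2,fy=2))
cv2.imwrite("pics/s8.png",cv2.resize(arm.get_image("side")[180:340,270:470],None,fx=4,fy=3.7))
E
```

```text
time: 11.95
eef_pos: [0.6025, -0.046, 0.0355]
tcp_rot: [-3.141, -0.048, -0.002]
wrist_force: [-0.6, 1.0, -0.2]
gripper_width: 0.0424
```

View pics/t8.png

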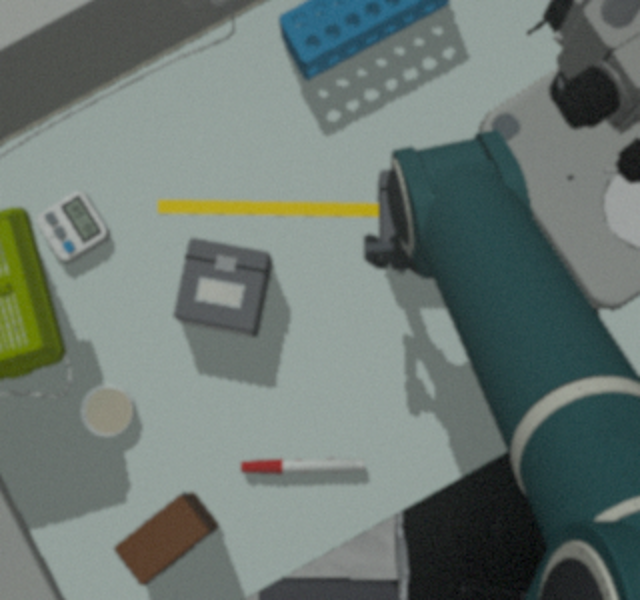

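View pics/s8.png

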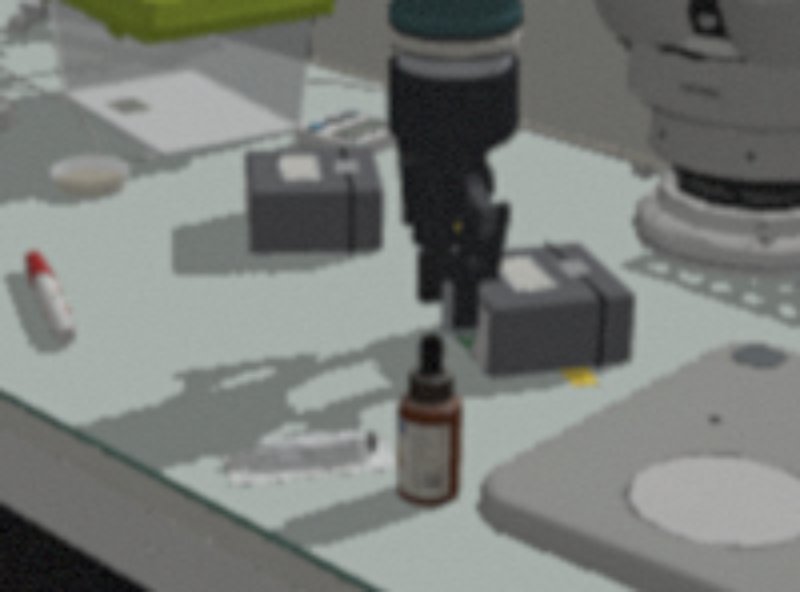

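```bash
python3 - <<'E'
from h import *
im=cv2.imread("pics/top0.png");a=cv2.resize(im[0:220,380:640],None,fx=3,fy=2.7)
s=cv2.imread("pics/side0.png");b=cv2.resize(s[110:330,400:580],None,fx=3,fy=2.7)
cv2.imwrite("pics/m1.png",a);cv2.imwrite("pics/m2.png",b)
for uv in[(492,285),(490,255),(513,228),(480,225),(507,200),(507,125)]:
    print(uv,[(z,pix2plane("side",uv,z)[:2].round(2).tolist(),proj("top",pix2plane("side",uv,z)).round().tolist()) for z in(.03,.1,.2,.3)])
E
```

```text
(492, 285) [(0.03, [0.8, -0.21], [444.0, 103.0]), (0.1, [0.73, -0.33], [511.0, 125.0]), (0.2, [0.63, -0.5], [626.0, 163.0]), (0.3, [0.53, -0.68], [771.0, 210.0])]
(490, 255) [(0.03, [0.87, -0.06], [378.0, 72.0]), (0.1, [0.79, -0.2], [449.0, 96.0]), (0.2, [0.68, -0.4], [570.0, 136.0]), (0.3, [0.57, -0.6], [724.0, 188.0])]
(513, 228) [(0.03, [1.02, 0.09], [313.0, 10.0]), (0.1, [0.92, -0.07], [387.0, 38.0]), (0.2, [0.78, -0.3], [514.0, 84.0]), (0.3, [0.64, -0.53], [675.0, 144.0])]
(480, 225) [(0.03, [0.94, 0.13], [293.0, 42.0]), (0.1, [0.85, -0.03], [369.0, 68.0]), (0.2, [0.73, -0.27], [498.0, 111.0]), (0.3, [0.6, -0.51], [663.0, 166.0])]
(507, 200) [(0.03, [1.12, 0.31], [217.0, -33.0]), (0.1, [1.01, 0.12], [296.0, -4.0]), (0.2, [0.85, -0.15], [432.0, 47.0]), (0.3, [0.69, -0.42], [606.0, 112.0])]
(507, 125) [(0.03, [1.72, 1.42], [-227.0, -269.0]), (0.1, [1.53, 1.09], [-126.0, -228.0]), (0.2, [1.27, 0.62], [49.0, -155.0]), (0.3, [1.0, 0.15], [275.0, -61.0])]
```

View pics/m1.png

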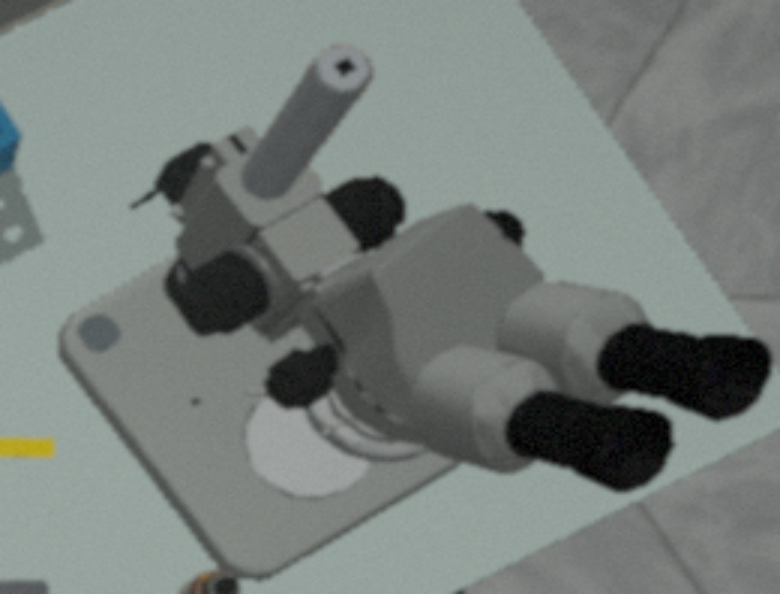

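View pics/m2.png

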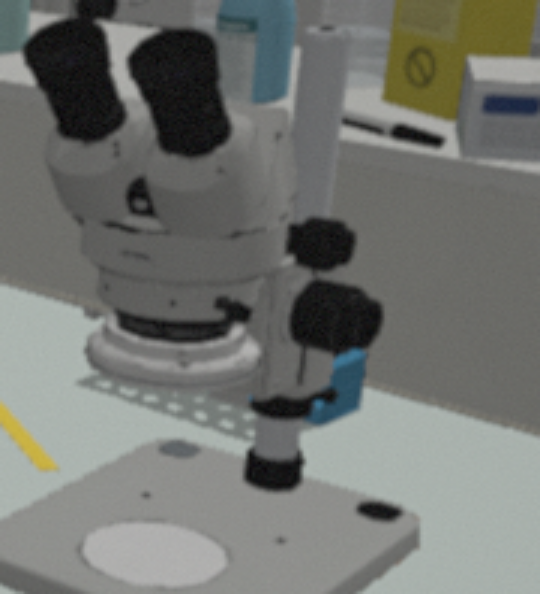

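```bash
python3 -m pendant '[[[6,0,0],0,0],[[12,0,0],0,0],[[18,0,0],0,0],[[24,0,0],0,0],[[30,0,0],0,0],[[36,0,0],0,0],[[42,0,0],0,0],[[48,0,0],0,0],[[54,0,0],0,0],[[60,0,0],0,0],[[66,0,0],0,0],[[72,0,0],0,0],[[77,0,0],0,0],[[81,0,0],0,0],[[81,0,0],0,0],[[81,0,0],0,0]]'
python3 - <<'E'
from h import *
im=arm.get_image("top");cv2.imwrite("pics/t9.png",cv2.resize(im[0:300,160:480],None,fx=2,fy=2))
cv2.imwrite("pics/s9.png",cv2.resize(arm.get_image("side")[160:340,270:490],None,fx=3.6,fy=3.3))
E
```

```text
time: 14.05
eef_pos: [0.6832, -0.0436, 0.0353]
tcp_rot: [-3.141, -0.048, -0.002]
wrist_force: [-0.4, -0.1, 0.8]
gripper_width: 0.0428
```

View pics/s9.png

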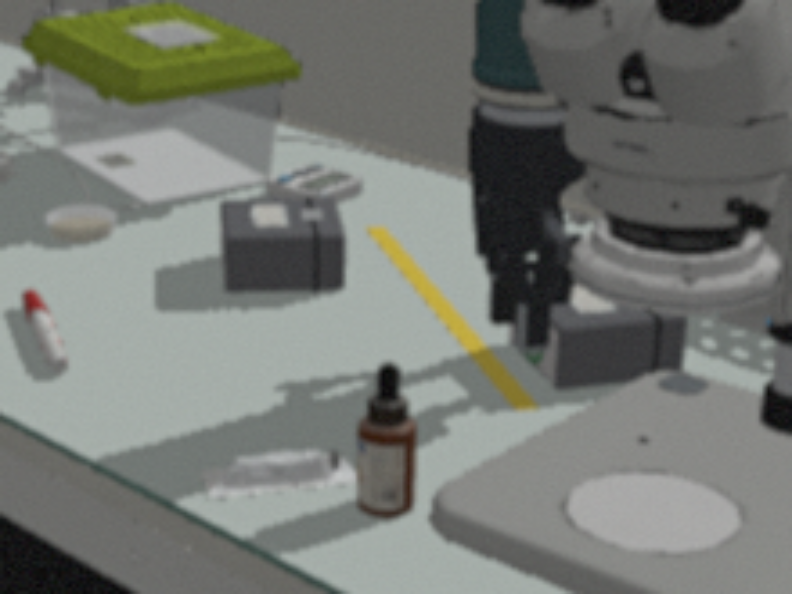

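View pics/t9.png

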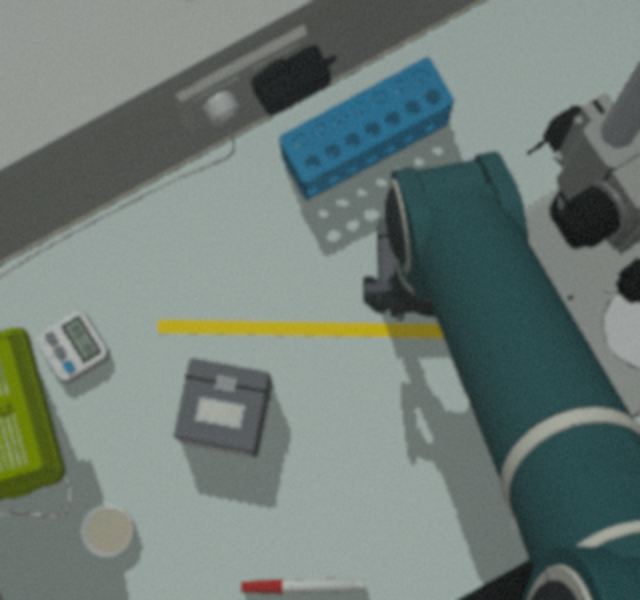

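Past the line, as far as can be seen around the arm. I'll back off, lift clear, and check properly from above.

```bash
python3 -m pendant '[[[-15,0,0],0,0],[[-40,0,0],0,0],[[-70,0,-20],0,0],[[-110,0,-80],0,0],[[-160,0,-130],0,0],[[-200,0,-130],0,0],[[-240,0,-130],0,0],[[-260,0,-130],0,0],[[-260,0,-130],0,0],[[-260,0,-130],0,0]]'
python3 - <<'E'
from h import *
im=arm.get_image("top");cv2.imwrite("pics/t10.png",cv2.resize(im[0:300,160:480],None,fx=2,fy=2))
cv2.imwrite("pics/s10.png",cv2.resize(arm.get_image("side")[160:340,270:490],None,fx=3.6,fy=3.3))
E
```

```text
time: 15.4
eef_pos: [0.4243, -0.0516, 0.1657]
tcp_rot: [-3.141, -0.048, -0.003]
wrist_force: [-0.4, 0.1, -0.1]
gripper_width: 0.0431
```

View pics/t10.png

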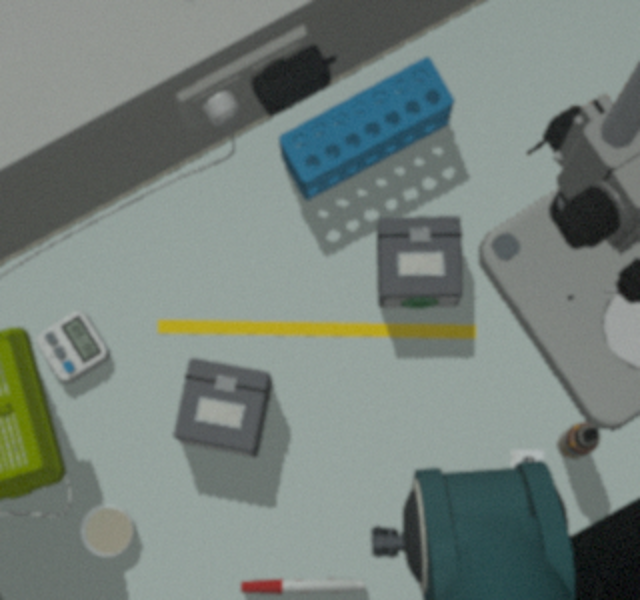

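View pics/s10.png

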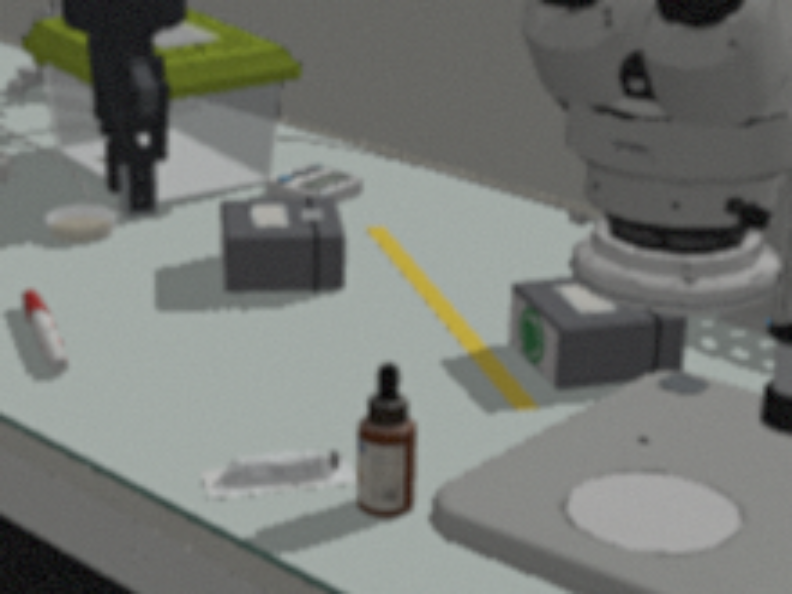

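```bash
python3 - <<'E'
from h import *
for u,v in[(381,304),(460,305)]: print("heel",pix2plane("top",(u/2+160,v/2),0)[:2].round(3))
for u,v in[(380,324),(474,326)]: print("line far edge",pix2plane("top",(u/2+160,v/2),0)[:2].round(3))
a=cv2.imread("pics/top0.png");b=arm.get_image("top")
for n,r in(("timer",(180,150,215,195)),("marker",(278,285,345,302)),("petri",(198,250,230,282)),("bottle",(438,208,462,232))):
    x0,y0,x1,y1=r;print(n,cv2.absdiff(a[y0:y1,x0:x1],b[y0:y1,x0:x1]).mean().round(2))
a=cv2.imread("pics/side0.png");b=arm.get_image("side");print("pack side",cv2.absdiff(a[290:312,322:372],b[290:312,322:372]).mean())
arm.finish_job()
E
```

```text
heel [ 0.698 -0.002]
heel [ 0.698 -0.091]
line far edge [ 0.675 -0.001]
line far edge [ 0.674 -0.107]
timer 2.66
marker 7.92
petri 2.51
bottle 3.08
pack side 13.604242424242424
the job is handed in; nothing more can be done
```

```bash
python3 - <<'E'
import cv2,numpy as np
a=cv2.imread("pics/side0.png");a=cv2.resize(a[160:340,270:490],None,fx=3.6,fy=3.3);b=cv2.imread("pics/s10.png")
c=cv2.resize(cv2.imread("pics/top0.png")[0:300,160:480],None,fx=2,fy=2);d=cv2.imread("pics/t10.png")
f=lambda i,r:cv2.resize(i[r[1]:r[3],r[0]:r[2]],(380,200))
s=(180,430,430,530);t=(220,565,390,600)
cv2.imwrite("pics/cmp.png",np.vstack([np.hstack([f(a,s),f(b,s)]),np.hstack([f(c,t),f(d,t)])]))
E
```

```text
(no output)
```

View pics/cmp.png

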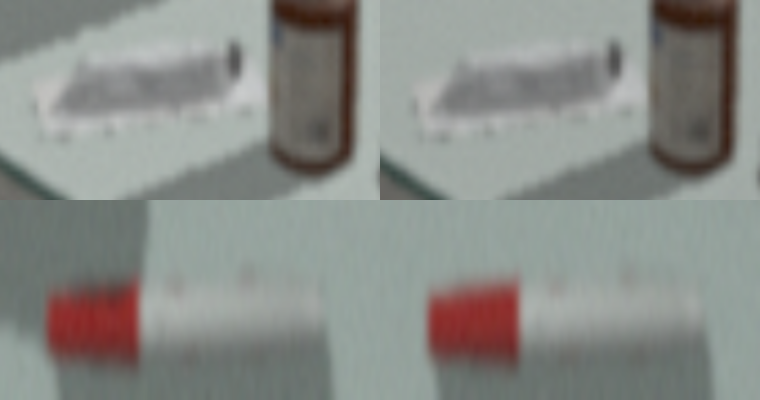

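The job is done and handed in at about 15.5 s of the 58 s allowed. I tipped the right-hand grey case onto its back, then the left-hand one. The right-hand case carries the green stamp. Once both were lying, I pushed it straight away from the robot until it was past the yellow line, then backed the gripper off and lifted it clear.

- **Stamped case:** its near lower edge lies at x ≈ 0.698 m. The line's far edge is at about 0.675 m, so there is roughly 23 mm to spare. It is still flat on its back with the stamp visible.
- **Other case:** it lies on its back where it fell. I never saw its underside directly.
- **Things around:** the timer, petri dish and bottle compared closely with the first pictures. The difference numbers for the marker (7.9) and the syringe pack (13.6) were higher. I had handed the job in before I compared those pictures side by side. They show both things in the same place. The marker's change is a case shadow that is now gone, and the pack looks only slightly dimmer.
- **Force:** the wrist force read under 2 N at the end of every move, and the robot was touching nothing when I handed in.

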